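Pack the desk rack and close its end stop

ROBOT

A 6-joint arm with a two-finger parallel gripper is mounted at the origin on a cart in front of the work surface, level with it; the furniture and walls round the work are solid. World frame = base frame: x ahead of the robot, y to its left, z up, the work surface at z = 0. Lengths are in m, angles in rad, forces in N, time in s.
With the tool pointing down it reaches from about 0.225 to 0.875 m from the base axis. Payload 3.4 kg.
Tool frame: the origin (TCP) lies at the very end of the fingers, on their centre line; the grasp point (between the pads) lies 19 mm behind it (manip.grasp_offset is the distance from the TCP to the grasp point, in m); x points along the fingers, y is the direction in which the jaws open and shut, and the axes are right-handed (so a half turn about x gives the same grasp; the last joint's range is limited). The gripper opens to 85 mm and grips with 20 to 120 N. Pads are 22 mm wide; open, the fingers measure 114 mm over their backs; the gripper's body (76 mm by 85 mm) begins 54 mm behind the grasp point. The pads swing forward as they close: fully open they stand 13 mm farther back than shut.
Start: joints at [-1.455, 0.276, 1.505, -0, 1.361, -0.121], TCP at [0.135, -0.559, 0.231] pointing down, gripper open.
Joint ranges: [-2.89, 2.89], [-0.75, 2.08], [0.22, 2.7], [-1.18, 4.32], [0.11, 2.71], [-2.7, 2.7]. Speed limits (rad/s): [2.57, 2.57, 3.14, 3.14, 3.14, 3.14].

INTERFACE

Orientations are given as a unit quaternion [w, x, y, z].
In Python, from rig import manip gives the robot as it stands.
- The arm moves only by the tool step_arm, never from a script. Its argument "increments" is a list of rows, each an object with "grip": the opening, from 0 (shut) to 1 (fully open); "delta_pos": the shift along the world's x, y, z in m, a list of three; "twist": the turn about the world's z in degrees. A call has 1 to 10 rows; each row shifts and turns the commanded pose from where the row before left it; what a row does not reach is not made up. A row lasts 1/12 s, in which the tool goes at most 41.7 mm and 7.16 degrees, less where a joint would pass 70% of its speed; a pose out of reach is approached as far as the arm can. A call with a gripper value outside its range is refused whole. The fingers move at their own pace and stop on an object; "force" is the grip in N (left out, the last holds). Time passes only in rows, so rows that do not move let the fingers close. It gives the time, the measured TCP pose, the force and the opening at its end, in the units of the state.
- manip.get_state(): the state, without advancing time (a new reading comes with each control period).
- manip.get_image(name): name is "side" or "top" or "wrist"; returns a dict with "img" (480x640x3 uint8, red, green, blue), "fx", "fy", "cx", "cy" (pixels), "D" ([k1, k2, p1, p2, k3] as OpenCV has them; the pictures are not rectified), "rvec" (rotation vector, rad) and "tvec" (3), from world to camera coordinates, as OpenCV has them; the wrist camera has in their place "mount" (4x4, takes a point from camera to tool coordinates, whose origin is the TCP and whose axes are the tool frame's). Camera axes: x right, y down, z forward; pixel columns grow to the right and rows downward; lengths in m; the calibration is good to about 2 mm. A picture is of the moment at which its call begins: read the wrist's pose just before it. There is no depth.
- manip.sign_off(): hands the job in, once; it reports no verdict.
The state is a dict: "clock": time; "qpos": joint angles; "qd": joint speeds; "effort": joint torques, N m; "position": TCP position; "ee_rot": TCP orientation; "contact_force": force on the tool from outside, world axes, zero at the start; "moment": the same for the moment, N m; "width": finger opening in m.
Only numpy, scipy, OpenCV 4.12 (cv2) and the standard library are available. Lean on these libraries where they do the work, as an engineer would, in place of code of your own. Each camera call takes 0.05 s, during which the arm holds its last target. There are 200 camera calls.

TASK

The notebook is standing loose in the desk rack. Slide the rack's end stop out to make room, then stand the portable drive and the power bank upright in the rack beside the notebook, each on the edge it stands on now and roughly centred from front to back, so that from the fixed end plate come the notebook, the drive and the power bank. Then push the end stop in until all three stand face to face, snug against the end plate with no gaps, let go, and leave the other things on the desk where they are.

Things in the scene. Friction and masses are not known exactly. Their poses are not given: they have to be found in the camera images.
- rack: Fixed metal rack. Base plate x -130 to 130, y -12 to 298 mm, top at z = 6 mm. Fixed aluminium end plate 200 mm wide (x), 6 mm thick, top at z = 66 mm. Origin: on the desk below the middle of the end plate's inner face, which is the plane y = 0; things go on its +y side. x = 0 is the front-to-back middle, x points away from the robot.
- end_stop (a joint): Sliding end stop; value = clear gap in m from the end plate's inner face to the stop's inner face, 0 to 0.235, starts at 0.075 to 0.11. It grows as the stop slides along rack +y, against about 2 N of friction (damping 8 N per m/s); it stays where left. Its aluminium face plate is 200 mm wide, 6 mm thick, top at rack z = 58 mm.
- stop_grip (a point): On the stop's upright black grip rib: 50 mm wide (rack x), 12 mm thick (rack y), top at rack z = 91 mm. The point lies in the rib's middle, 13 mm below its top, 40 mm to the +y side of the stop's inner face. Axes as the rack's. Pinch the rib from above or push it.
- notebook_mid (a point): Centre of the black hardback notebook, 238 mm long, 166 mm high as it stands, 17 mm thick, about 0.28 kg. It stands loose on a long edge in the rack, between end plate and stop, clear of both and square to within 0.05 rad. Its axes: x along its length, y through its thickness, z up.
- drive_mid (a point): Centre of the portable drive (black rubber edges, silvery face), 112 mm long, 78 mm high as it stands, 14.5 mm thick, about 0.17 kg. It stands on a long edge on the desk, free on all sides, and is stable but easily tipped. Its axes: x along its length, y through its thickness, z up.
- power_bank_mid (a point): Centre of the white power bank, 120 mm long, 66 mm high as it stands, 16 mm thick, about 0.22 kg. It stands on a long edge on the desk, free on all sides, and is stable but easily tipped. Its axes: x along its length, y through its thickness, z up.
- notebook: The same thing; its origin lies under its middle, at the level of its lower edge (its centre is listed above); same axes.
- drive: The same thing; its origin lies under its middle, at the level of its lower edge (its centre is listed above); same axes.
- power_bank: The same thing; its origin lies under its middle, at the level of its lower edge (its centre is listed above); same axes.
- glue_stick: Bystander: glue stick standing upright, 24 mm across, 93 mm high; origin at its foot.
- pen_pot: Bystander: pot of pens, 89 x 99 mm, 137 mm high; origin at its foot.
- clip_box: Bystander: dark box of clips, 45 x 45 mm, 59 mm high; origin at its foot.
- bulldog_clip: Bystander: small black fold-back clip, 28 x 24 mm, 26 mm high; origin at its foot.
- tape_roll: Bystander: roll of brown tape lying flat, 96 mm across, 48 mm high; origin at its foot.

How it is judged:
At the end, for the whole second after the job is handed in: Notebook, drive, power bank stand in that order from the end plate, at rest on the base plate, upright (0.1 rad) on their starting edges, each centre within 6 mm of its place in the closed row and 40 mm of the rack's front-to-back middle; the stop's gap is under 51.5 mm (the row is 47.5 mm) (value of joint end_stop between 0.044 and 0.0515 m and x of notebook_mid in the frame of rack between -0.04 and 0.04 m and y of notebook_mid in the frame of rack between 0.0025 and 0.0145 m and z of notebook_mid in the frame of rack between 0.0831 and 0.0951 m and angle between each of notebook_mid, drive_mid, power_bank_mid's own z axis and vertical below 0.1 rad and x of drive_mid in the frame of rack between -0.04 and 0.04 m and y of drive_mid in the frame of rack between 0.01825 and 0.03025 m and z of drive_mid in the frame of rack between 0.039 and 0.051 m and x of power_bank_mid in the frame of rack between -0.04 and 0.04 m and y of power_bank_mid in the frame of rack between 0.0335 and 0.0455 m and z of power_bank_mid in the frame of rack between 0.033 and 0.045 m and linear speed of each of notebook, drive, power_bank below 0.02 m/s and velocity of joint end_stop below 0.01 m/s); the robot touches nothing.
It fails at once if the glue stick is pushed more than 30 mm from its place or knocked over (distance of glue_stick from where it was at the start of the episode above 0.03 m or angle between glue_stick's own z axis and vertical above 0.5 rad).
It fails at once if the pen pot is pushed more than 30 mm from its place or knocked over (distance of pen_pot from where it was at the start of the episode above 0.03 m or angle between pen_pot's own z axis and vertical above 0.5 rad).
It fails at once if the clip box is pushed more than 30 mm from its place or knocked over (distance of clip_box from where it was at the start of the episode above 0.03 m or angle between clip_box's own z axis and vertical above 0.5 rad).
It fails at once if the fold-back clip is pushed more than 30 mm from its place or knocked over (distance of bulldog_clip from where it was at the start of the episode above 0.03 m or angle between bulldog_clip's own z axis and vertical above 0.5 rad).
It fails at once if the roll of tape is pushed more than 30 mm from its place or knocked over (distance of tape_roll from where it was at the start of the episode above 0.03 m or angle between tape_roll's own z axis and vertical above 0.5 rad).
It also fails if it takes over 72 s, if anything falls off the work surface, if the arm or the gripper's body presses on something with over 40 N, if the wrist force passes 120 N, or if a joint passes its speed limit or range.

## Working session

There is one attempt and no reset: what is moved stays moved. The work goes in short steps, Python scripts to look and compute and a tool call to move; the robot and the scene stay as the last step left them, time stands still between calls to the robot, and variables do not carry over. Pictures are saved under pics/ and viewed, about 8 in all and at most 12, crops included, and the job is handed in when it is done.

Besides the shell and the picture viewer there is one more tool, called after ">>>" as name([rows], argument=value, ...), one row to a line, values as JSON. step_arm: Moves the arm, as the interface text tells. Its arguments: {"type":"object","properties":{"increments":{"type":"array"},"force":{"type":"number"}},"required":["increments"]}

```bash
mkdir -p pics
cat > h.py <<'E'
import numpy as np, cv2
from scipy.spatial.transform import Rotation as R
from rig import manip
def cam(name):
    s=manip.get_state(); d=manip.get_image(name)
    K=np.array([[d['fx'],0,d['cx']],[0,d['fy'],d['cy']],[0,0,1]]);D=np.array(d['D'],float)
    if 'mount' in d:
        q=s['ee_rot'];T=np.eye(4);T[:3,:3]=R.from_quat([q[1],q[2],q[3],q[0]]).as_matrix();T[:3,3]=s['position']
        M=T@np.array(d['mount']);Rc=M[:3,:3];C=M[:3,3]
    else:
        Rw=cv2.Rodrigues(np.array(d['rvec'],float))[0];Rc=Rw.T;C=-Rc@np.array(d['tvec'],float).ravel()
    return dict(img=d['img'],K=K,D=D,Rc=Rc,C=C)
def onz(c,px,z):
    p=cv2.undistortPoints(np.array(px,float).reshape(-1,1,2),c['K'],c['D']).reshape(-1,2)
    r=np.c_[p,np.ones(len(p))]@c['Rc'].T
    return c['C']+r*((z-c['C'][2])/r[:,2])[:,None]
def proj(c,P):
    P=np.array(P,float).reshape(-1,3);rv=cv2.Rodrigues(c['Rc'].T)[0];t=-c['Rc'].T@c['C']
    return cv2.projectPoints(P,rv,t,c['K'],c['D'])[0].reshape(-1,2)
def save(c,n): cv2.imwrite('pics/'+n+'.png',c['img'][:,:,::-1])
E
python3 - <<'E'
from h import *
import pickle
for n in('top','side'):
    c=cam(n);save(c,n+'0');pickle.dump(c,open(n+'0.pkl','wb'));print(n,c['C'],c['Rc'][:,2])
print(manip.get_state())
E
```

```text
top [ 0.47979979 -0.08073091  1.2643967 ] [ 0.07682793  0.00161458 -0.99704306]
side [ 0.46444125 -0.94997135  0.72278747] [ 0.11973683  0.78583051 -0.60674005]
{'clock': 0.1, 'qpos': array([-1.45499685e+00,  2.76530788e-01,  1.50600817e+00, -8.64158930e-06,
        1.36067895e+00, -1.21011798e-01]), 'qd': array([ 1.37257080e-03, -1.37798317e-03, -3.67028655e-03,  8.38511633e-04,
       -4.09054953e-05,  8.56938292e-04]), 'effort': array([ 1.66687820e-03, -4.17698801e+01, -2.46404761e+01, -1.39190615e-04,
        5.85600399e-03,  7.78266582e-06]), 'position': array([ 0.13482851, -0.55849171,  0.2305261 ]), 'ee_rot': array([-0.08295591, -0.70215399, -0.08410516,  0.70215697]), 'contact_force': array([1.01935092, 0.68628168, 0.95614697]), 'moment': array([ 0.00687833, -0.02570561, -0.0195989 ]), 'width': 0.08510415888963094}
```

View pics/top0.png

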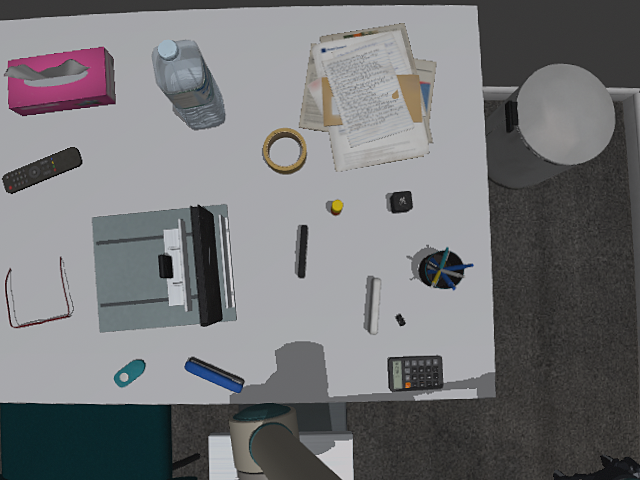

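View pics/side0.png

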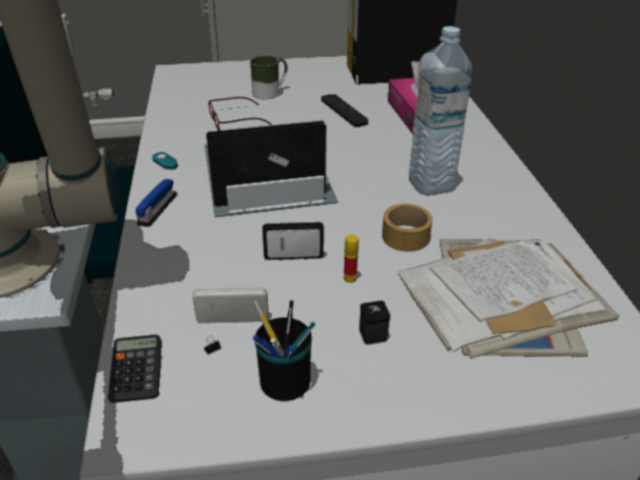

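The top view shows the rack base with corners (93,217), (227,205), (236,321) and (100,332), the grip rib at (165,266), the notebook at (205,265), the drive at (302,251) and the bank at (373,305). The side view confirms the drive and bank are upright and face the robot's right. Next I measure them.

Run:
```python
from h import *
import pickle
c=pickle.load(open('top0.pkl','rb'));g=c['img'].astype(int).mean(2);im=c['img'].astype(int)
def big(m,x0,x1,y0,y1):
    mm=np.zeros(g.shape,np.uint8);mm[y0:y1,x0:x1]=m[y0:y1,x0:x1]
    k=max(cv2.findContours(mm,cv2.RETR_EXTERNAL,cv2.CHAIN_APPROX_NONE)[0],key=cv2.contourArea);return k
hsv=cv2.cvtColor(c['img'],cv2.COLOR_RGB2HSV)
print('px bank',im[300,370:382].tolist(),'desk',im[280,350],'base',im[300,140],'drive row',g[250,292:312].astype(int).tolist())
print('bank row',g[300,362:386].astype(int).tolist()); print('rack row 270',g[290,155:242].astype(int).tolist())
def rep(n,k,z):
    r=cv2.minAreaRect(k.astype(np.float32)); b=cv2.boxPoints(r); W=onz(c,b,z); 
    e=[W[1]-W[0],W[2]-W[1]];l=[np.linalg.norm(v) for v in e];v=e[int(np.argmax(l))]
    print(n,b.round(1).tolist(),'mid',W.mean(0).round(4),'size',np.round(l,4),'yaw',round(np.degrees(np.arctan2(v[1],v[0])),2))
rep('drive',big(g<90,285,320,215,290),.078)
rep('rib',big(g<60,155,174,245,290),.091)
rep('base',big((g<185)&(g>75),80,243,195,340),.006)
rep('notebook',big(g<60,186,222,195,335),.172)
m=big(g>0,0,2,0,2)
for p,z in [((93,217),.006),((227,205),.006),((236,321),.006),((100,332),.006)]: print(onz(c,p,z).round(4))
```

```text
px bank [[62, 62, 63], [61, 61, 61], [105, 106, 105], [152, 152, 151], [171, 171, 170], [175, 175, 174], [174, 173, 173], [176, 175, 175], [168, 167, 165], [147, 147, 148], [158, 159, 163], [171, 171, 175]] desk [168 170 173] base [71 75 78] drive row [170, 172, 168, 137, 98, 105, 102, 69, 26, 37, 38, 38, 34, 51, 96, 147, 177, 170, 170, 169]
bank row [170, 171, 177, 144, 96, 103, 108, 88, 62, 61, 105, 151, 170, 174, 173, 175, 166, 147, 160, 172, 171, 170, 170, 170]
rack row 270 [116, 116, 115, 115, 115, 113, 114, 115, 117, 116, 116, 112, 124, 202, 188, 187, 190, 190, 191, 192, 191, 191, 191, 188, 188, 193, 198, 171, 146, 182, 154, 78, 75, 78, 78, 69, 107, 120, 117, 117, 119, 120, 64, 23, 36, 40, 37, 39, 42, 38, 40, 27, 28, 27, 24, 26, 26, 24, 30, 24, 22, 24, 20, 17, 12, 119, 124, 121, 118, 119, 183, 184, 57, 77, 73, 91, 203, 210, 153, 121, 176, 171, 170, 169, 169, 170, 170]
drive [[296.79998779296875, 276.79998779296875], [300.6000061035156, 224.60000610351562], [308.0, 225.10000610351562], [304.20001220703125, 277.3999938964844]] mid [ 0.547 -0.056  0.078] size [0.1094 0.0155] yaw -5.16
rib [[157.6999969482422, 254.39999389648438], [170.89999389648438, 253.39999389648438], [172.60000610351562, 277.0], [159.39999389648438, 277.8999938964844]] mid [0.5209 0.2294 0.091 ] size [0.0278 0.049 ] yaw -175.99
base [[80.0, 195.0], [242.0, 195.0], [242.0, 339.0], [80.0, 339.0]] mid [0.5222 0.2644 0.006 ] size [0.372  0.3191] yaw -91.39
notebook [[189.0, 205.8000030517578], [212.0, 203.8000030517578], [222.5, 324.3999938964844], [199.60000610351562, 326.3999938964844]] mid [0.5187 0.129  0.172 ] size [0.0451 0.2335] yaw -175.41
[[0.6366 0.4186 0.006 ]]
[[0.6569 0.1121 0.006 ]]
[[0.3993 0.0944 0.006 ]]
[[0.378 0.401 0.006]]
```

Run:
```python
import cv2
i=cv2.imread('pics/top0.png')[195:345,85:405]
cv2.imwrite('pics/crop0.png',cv2.resize(i,(800,375),interpolation=cv2.INTER_CUBIC))
```

```text
(no output)
```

View pics/crop0.png

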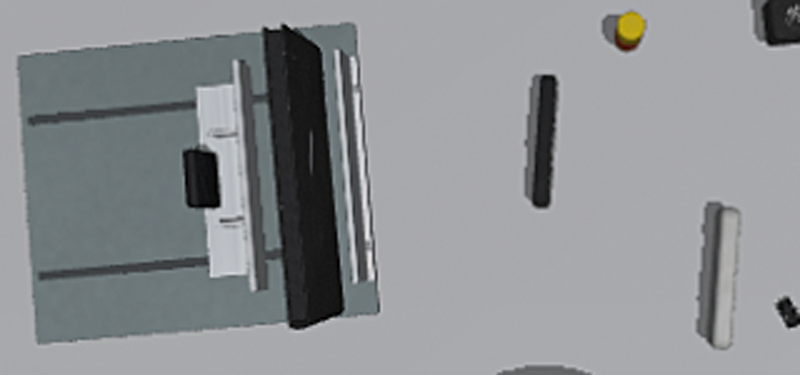

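Run:
```python
from h import *
import pickle
c=pickle.load(open('top0.pkl','rb'))
a=np.radians(3.93);X=np.array([np.cos(a),np.sin(a)]);Y=np.array([-X[1],X[0]]);O=np.array([.5275,.1138])
cr=lambda x,y:(85+x/2.5,195+y/2.5)
def p(n,px,z):
    w=onz(c,px,z)[0];d=w[:2]-O;print(n,w.round(4),'rack',(d@X).round(4),(d@Y).round(4))
p('rib left top',cr(184,178),.091)
p('stop plate inner top mid',cr(256,175),.058)
p('plate end inner top far',cr(337,51),.066);p('plate end inner near',cr(357,281),.066)
p('nb left top far',cr(264,28),.172);p('nb left top near',cr(290,326),.172)
p('bank far',cr(731,208),.066);p('bank near',cr(722,346),.066)
p('drive far',cr(546,76),.078);p('drive near',cr(542,206),.078)
p('clip',cr(789,312),.026)
s=manip.get_state();q=s['ee_rot'];print(R.from_quat([q[1],q[2],q[3],q[0]]).as_matrix().round(3))
print(manip.get_image('wrist')['mount'])
```

```text
rib left top [0.52   0.2432 0.091 ] rack 0.0014 0.1296
stop plate inner top mid [0.5227 0.19   0.058 ] rack 0.0004 0.0763
plate end inner top far [0.6265 0.1184 0.066 ] rack 0.0991 -0.0022
plate end inner near [0.4318 0.103  0.066 ] rack -0.0962 -0.0042
nb left top far [0.6327 0.1579 0.172 ] rack 0.108 0.0368
nb left top near [0.4024 0.1388 0.172 ] rack -0.1231 0.0335
bank far [ 0.4872 -0.2123  0.066 ] rack -0.0625 -0.3226
bank near [ 0.372  -0.2019  0.066 ] rack -0.1767 -0.3043
drive far [ 0.6004 -0.059   0.078 ] rack 0.0609 -0.1774
drive near [ 0.4919 -0.0538  0.078 ] rack -0.047 -0.1648
clip [ 0.3964 -0.2649  0.026 ] rack -0.1567 -0.3688
[[-0.     0.235 -0.972]
 [ 0.002 -0.972 -0.235]
 [-1.    -0.002 -0.   ]]
[[ 1.11806065e-04 -2.98391080e-01  9.54443687e-01 -1.42307587e-01]
 [ 9.99999917e-01 -3.41251291e-04 -2.23829231e-04  1.53152297e-05]
 [ 3.92493786e-04  9.54443632e-01  2.98391017e-01 -7.60896506e-02]
 [ 0.00000000e+00  0.00000000e+00  0.00000000e+00  1.00000000e+00]]
```

>>> step_arm([
  {"grip": 0.5,"delta_pos": [0.025,0.033,0],"twist": -1.9},
  {"grip": 0.5,"delta_pos": [0.025,0.033,0],"twist": -1.9},
  {"grip": 0.5,"delta_pos": [0.025,0.033,0],"twist": -1.9},
  {"grip": 0.5,"delta_pos": [0.025,0.033,0],"twist": -1.9},
  {"grip": 0.5,"delta_pos": [0.025,0.033,0],"twist": -1.9},
  {"grip": 0.5,"delta_pos": [0.025,0.033,0],"twist": -1.9},
  {"grip": 0.5,"delta_pos": [0.025,0.033,0],"twist": -1.9},
  {"grip": 0.5,"delta_pos": [0.025,0.033,0],"twist": -1.9},
  {"grip": 0.5,"delta_pos": [0.025,0.033,0],"twist": -1.9},
  {"grip": 0.5,"delta_pos": [0.025,0.02,0],"twist": -1.9},
])

```text
clock: 0.98
position: [0.3849, -0.2383, 0.2313]
ee_rot: [0.034, -0.706, 0.033, 0.707]
contact_force: [-0.1, -0.1, -1.0]
width: 0.0429
```

>>> step_arm([
  {"grip": 0.5,"delta_pos": [0,0,0],"twist": 0},
  {"grip": 0.5,"delta_pos": [0,0,0],"twist": 0},
])

```text
clock: 1.15
position: [0.3856, -0.2408, 0.2312]
ee_rot: [0.032, -0.706, 0.032, 0.707]
contact_force: [-0.3, 0.2, 0.6]
width: 0.0428
```

Run:
```python
from h import *
import pickle
c=cam('wrist');save(c,'w1');pickle.dump(c,open('w1.pkl','wb'))
print(proj(c,[[.4872,-.2123,.066],[.372,-.2019,.066],[.6004,-.059,.078],[.4919,-.0538,.078]]))
```

```text
[[277.95417219  96.93763403]
 [282.72364234 234.37030729]
 [ 52.91730256 -38.79951133]
 [ 80.1493263  112.24954679]]
```

View pics/w1.png

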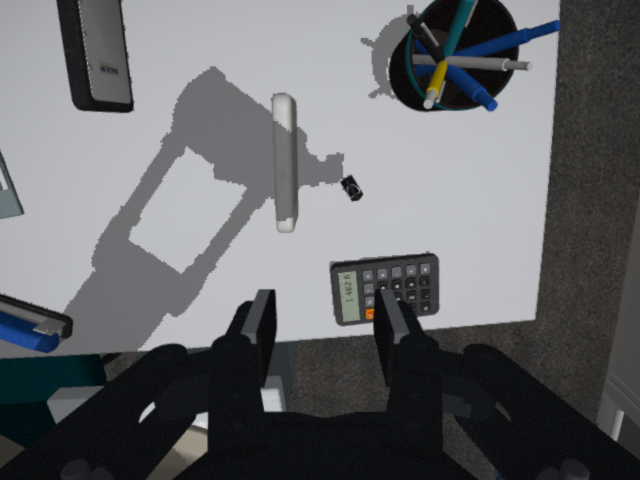

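The wrist view shows the bank top at (283,96) to (286,231), about 3 mm towards −y from my estimate. The clip is at (351,187), clear of the fingers. Next I go to the rib.

>>> step_arm([
  {"grip": 0.5,"delta_pos": [0.011,0.04,0],"twist": 0.9},
  {"grip": 0.5,"delta_pos": [0.011,0.04,0],"twist": 0.9},
  {"grip": 0.5,"delta_pos": [0.011,0.04,0],"twist": 0.9},
  {"grip": 0.5,"delta_pos": [0.011,0.04,0],"twist": 0.9},
  {"grip": 0.5,"delta_pos": [0.011,0.04,0],"twist": 0.9},
  {"grip": 0.5,"delta_pos": [0.011,0.04,0],"twist": 0.9},
  {"grip": 0.5,"delta_pos": [0.011,0.04,0],"twist": 0.9},
  {"grip": 0.5,"delta_pos": [0.011,0.04,0],"twist": 0.9},
  {"grip": 0.5,"delta_pos": [0.011,0.04,0],"twist": 0.9},
  {"grip": 0.5,"delta_pos": [0.011,0.04,0],"twist": 0.9},
])

```text
clock: 2.03
position: [0.4954, 0.158, 0.2312]
ee_rot: [-0.022, -0.707, -0.021, 0.707]
contact_force: [0.3, -0.1, -0.1]
width: 0.0428
```

>>> step_arm([
  {"grip": 0.5,"delta_pos": [0.011,0.039,0],"twist": 0.3},
  {"grip": 0.5,"delta_pos": [0.011,0.039,0],"twist": 0},
  {"grip": 0.5,"delta_pos": [0,0,0],"twist": 0},
  {"grip": 0.5,"delta_pos": [0,0,0],"twist": 0},
])

```text
clock: 2.37
position: [0.5176, 0.2358, 0.2305]
ee_rot: [-0.025, -0.706, -0.024, 0.707]
contact_force: [0.4, -0.2, 0.0]
width: 0.0427
```

Run:
```python
from h import *
import pickle
c=cam('wrist');save(c,'w2');pickle.dump(c,open('w2.pkl','wb'))
print(proj(c,[[.519,.237,.091],[.5275,.1138,.066]]))
s=manip.get_state();q=s['ee_rot'];print(s['position'],R.from_quat([q[1],q[2],q[3],q[0]]).as_matrix()[:,1])
```

```text
[[323.17993539 221.52725185]
 [462.9317534  214.27766187]]
[0.5170881  0.23457701 0.23059554] [ 0.06707469 -0.9977463   0.00181638]
```

View pics/w2.png

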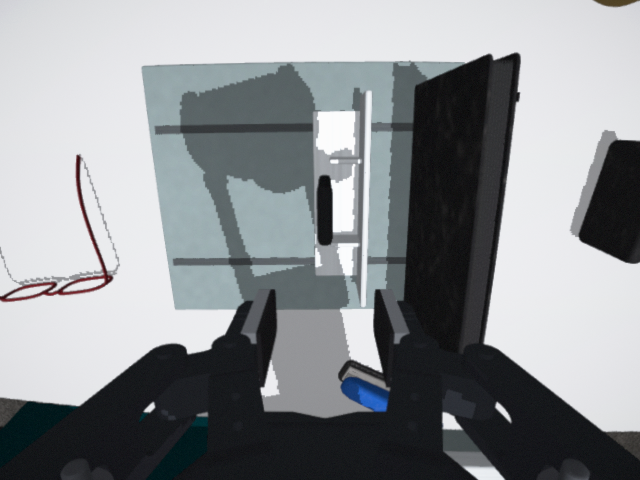

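The wrist view shows the rib at (325,210), matching the prediction in y, with the notebook clear of both sides. I descend and pinch it.

>>> step_arm([
  {"grip": 0.5,"delta_pos": [0.001,0.001,-0.034],"twist": 0},
  {"grip": 0.5,"delta_pos": [0.001,0.001,-0.034],"twist": 0},
  {"grip": 0.5,"delta_pos": [0.001,0,-0.034],"twist": 0},
  {"grip": 0.5,"delta_pos": [0,0,-0.034],"twist": 0},
  {"grip": 0.5,"delta_pos": [0,0,-0.034],"twist": 0},
  {"grip": 0.1,"delta_pos": [0,0,0],"twist": 0},
  {"grip": 0,"delta_pos": [0,0,0],"twist": 0},
  {"grip": 0,"delta_pos": [0,0,0],"twist": 0},
  {"grip": 0,"delta_pos": [0,0,0],"twist": 0},
  {"grip": 0,"delta_pos": [0,0,0],"twist": 0},
], force=40)

```text
clock: 3.25
position: [0.5205, 0.2372, 0.0624]
ee_rot: [0.024, 0.707, 0.024, -0.706]
contact_force: [0.6, -2.3, -6.0]
width: 0.0111
```

>>> step_arm([
  {"grip": 0,"delta_pos": [-0.001,0.0142,0],"twist": 0},
  {"grip": 0,"delta_pos": [-0.001,0.0142,0],"twist": 0},
  {"grip": 0,"delta_pos": [-0.001,0.0142,0],"twist": 0},
  {"grip": 0,"delta_pos": [-0.001,0.0142,0],"twist": 0},
  {"grip": 0,"delta_pos": [-0.001,0.0142,0],"twist": 0},
  {"grip": 0,"delta_pos": [-0.001,0.0142,0],"twist": 0},
  {"grip": 0,"delta_pos": [-0.001,0.0142,0],"twist": 0},
  {"grip": 0,"delta_pos": [-0.001,0.0142,0],"twist": 0},
  {"grip": 0,"delta_pos": [-0.001,0.0142,0],"twist": 0},
  {"grip": 0,"delta_pos": [-0.001,0.0142,0],"twist": 0},
])

```text
clock: 4.08
position: [0.5094, 0.382, 0.0623]
ee_rot: [0.024, 0.707, 0.024, -0.707]
contact_force: [-3.0, -3.1, 6.2]
width: 0.0115
```

>>> step_arm([
  {"grip": 0,"delta_pos": [0,0,0],"twist": 0},
  {"grip": 0,"delta_pos": [0,0,0],"twist": 0},
])

```text
clock: 4.25
position: [0.5093, 0.3839, 0.0624]
ee_rot: [0.023, 0.707, 0.026, -0.706]
contact_force: [-4.4, 2.5, 4.6]
width: 0.0115
```

>>> step_arm([
  {"grip": 0.5,"delta_pos": [0,0,0],"twist": 0},
  {"grip": 0.5,"delta_pos": [0,0,0],"twist": 0},
  {"grip": 0.5,"delta_pos": [0,0,0],"twist": 0},
  {"grip": 0.5,"delta_pos": [0,0,0.02],"twist": 0},
  {"grip": 0.5,"delta_pos": [0,0,0.04],"twist": 0},
  {"grip": 0.5,"delta_pos": [0,0,0.04],"twist": 0},
  {"grip": 0.5,"delta_pos": [0,0,0.04],"twist": 0},
  {"grip": 0.5,"delta_pos": [0.003,-0.028,0.03],"twist": -0.8},
  {"grip": 0.5,"delta_pos": [0.003,-0.04,0],"twist": -0.8},
  {"grip": 0.5,"delta_pos": [0.003,-0.04,0],"twist": -0.8},
])

```text
clock: 5.08
position: [0.5207, 0.2723, 0.2342]
ee_rot: [0.008, 0.709, 0.01, -0.705]
contact_force: [1.4, -0.7, -0.1]
width: 0.0425
```

>>> step_arm([
  {"grip": 0.5,"delta_pos": [0.003,-0.041,0],"twist": -0.8},
  {"grip": 0.5,"delta_pos": [0.003,-0.041,0],"twist": -0.8},
  {"grip": 0.5,"delta_pos": [0.003,-0.041,0],"twist": -0.8},
  {"grip": 0.5,"delta_pos": [0.003,-0.041,0],"twist": -0.8},
  {"grip": 0.5,"delta_pos": [0.003,-0.041,0],"twist": -0.8},
  {"grip": 0.5,"delta_pos": [0.003,-0.041,0],"twist": -0.8},
  {"grip": 0.5,"delta_pos": [0.003,-0.041,0],"twist": -0.8},
  {"grip": 0.5,"delta_pos": [0.003,-0.041,0],"twist": 0},
  {"grip": 0.5,"delta_pos": [0,0,0],"twist": 0},
  {"grip": 0.5,"delta_pos": [0,0,0],"twist": 0},
])

```text
clock: 5.92
position: [0.5433, -0.0585, 0.2311]
ee_rot: [-0.027, 0.707, -0.027, -0.706]
contact_force: [-0.1, -0.2, -0.9]
width: 0.0428
```

Run:
```python
from h import *
import pickle
c=cam('wrist');save(c,'w3');pickle.dump(c,open('w3.pkl','wb'))
print(proj(c,[[.6004,-.059,.078],[.4919,-.0538,.078]]))
s=manip.get_state();q=s['ee_rot'];t=R.from_quat([q[1],q[2],q[3],q[0]]).as_matrix()[:,1];print(s['position'],np.degrees(np.arctan2(t[1],t[0]))%180)
```

```text
[[319.84608286 150.7130468 ]
 [323.98669037 275.58985298]]
[ 0.54305746 -0.05677469  0.23115647] 85.69099324878141
```

View pics/w3.png

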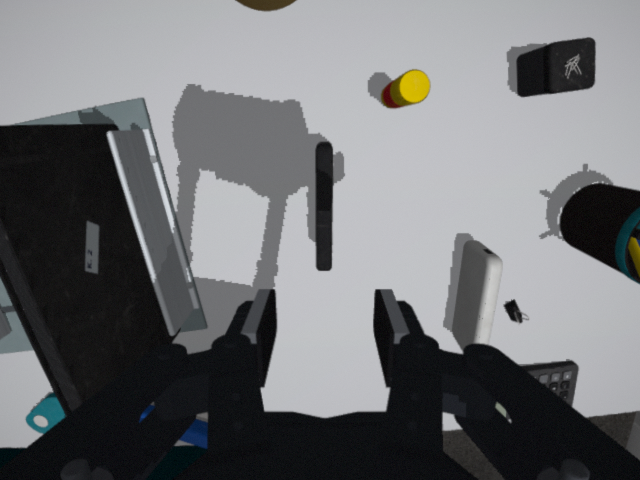

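The wrist view shows the drive vertical at column 324, rows 142–270, centred between the fingers and square to the tool. I grasp it.

>>> step_arm([
  {"grip": 0.5,"delta_pos": [0.002,0,-0.04],"twist": 0},
  {"grip": 0.5,"delta_pos": [0.002,0,-0.04],"twist": 0},
  {"grip": 0.5,"delta_pos": [0,0,-0.04],"twist": 0},
  {"grip": 0.5,"delta_pos": [0,0,-0.04],"twist": 0},
  {"grip": 0.5,"delta_pos": [0,0,-0.033],"twist": 0},
  {"grip": 0.3,"delta_pos": [0,0,0],"twist": 0},
  {"grip": 0,"delta_pos": [0,0,0],"twist": 0},
  {"grip": 0,"delta_pos": [0,0,0],"twist": 0},
  {"grip": 0,"delta_pos": [0,0,0],"twist": 0},
  {"grip": 0,"delta_pos": [0,0,0],"twist": 0},
], force=35)

```text
clock: 6.8
position: [0.5486, -0.056, 0.0406]
ee_rot: [-0.025, 0.708, -0.026, -0.705]
contact_force: [0.9, -0.5, -1.3]
width: 0.0139
```

>>> step_arm([
  {"grip": 0,"delta_pos": [0,0,0],"twist": 0},
  {"grip": 0,"delta_pos": [0,0,0.02],"twist": 0},
  {"grip": 0,"delta_pos": [0,0,0.03],"twist": 0},
  {"grip": 0,"delta_pos": [0,0,0.04],"twist": 0.8},
  {"grip": 0,"delta_pos": [0,0,0.04],"twist": 0.8},
  {"grip": 0,"delta_pos": [0,0,0.04],"twist": 0.8},
  {"grip": 0,"delta_pos": [0,0,0.04],"twist": 0.8},
  {"grip": 0,"delta_pos": [0,0,0],"twist": 0.8},
  {"grip": 0,"delta_pos": [0,0,0],"twist": 0.8},
])

```text
clock: 7.55
position: [0.5484, -0.0564, 0.2523]
ee_rot: [0.005, 0.71, 0.004, -0.704]
contact_force: [0.3, -0.5, -3.4]
width: 0.0139
```

>>> step_arm([
  {"grip": 0,"delta_pos": [-0.0033,0.0356,0],"twist": 0.6},
  {"grip": 0,"delta_pos": [-0.0033,0.0356,0],"twist": 0.6},
  {"grip": 0,"delta_pos": [-0.0033,0.0356,0],"twist": 0.6},
  {"grip": 0,"delta_pos": [-0.0033,0.0356,0],"twist": 0.6},
  {"grip": 0,"delta_pos": [-0.0033,0.0356,0],"twist": 0.6},
  {"grip": 0,"delta_pos": [-0.0033,0.0356,0],"twist": 0.4},
  {"grip": 0,"delta_pos": [-0.0033,0.0356,0],"twist": 0},
  {"grip": 0,"delta_pos": [-0.0033,0.0356,0],"twist": 0},
  {"grip": 0,"delta_pos": [0,0,0],"twist": 0},
  {"grip": 0,"delta_pos": [0,0,0],"twist": 0},
])

```text
clock: 8.38
position: [0.519, 0.2301, 0.2466]
ee_rot: [-0.027, -0.705, -0.026, 0.708]
contact_force: [-0.2, -1.3, -1.4]
width: 0.0142
```

>>> step_arm([
  {"grip": 0,"delta_pos": [0,0,-0.03],"twist": 0},
  {"grip": 0,"delta_pos": [0,0,-0.03],"twist": 0},
  {"grip": 0,"delta_pos": [0,0,-0.03],"twist": 0},
  {"grip": 0,"delta_pos": [0,0,-0.03],"twist": 0},
  {"grip": 0,"delta_pos": [0,0,-0.03],"twist": 0},
  {"grip": 0,"delta_pos": [0,0,-0.02],"twist": 0},
  {"grip": 0,"delta_pos": [0,0,-0.015],"twist": 0},
  {"grip": 0,"delta_pos": [0,0,-0.012],"twist": 0},
  {"grip": 0,"delta_pos": [0,0,0],"twist": 0},
  {"grip": 0,"delta_pos": [0,0,0],"twist": 0},
])

```text
clock: 9.22
position: [0.5197, 0.2272, 0.0504]
ee_rot: [-0.025, -0.706, -0.024, 0.708]
contact_force: [0.1, 0.6, -1.3]
width: 0.0139
```

>>> step_arm([
  {"grip": 0,"delta_pos": [0,0,-0.0015],"twist": 0},
  {"grip": 0,"delta_pos": [0,0,-0.0015],"twist": 0},
  {"grip": 0,"delta_pos": [0,0,0],"twist": 0},
  {"grip": 0,"delta_pos": [0,0,0],"twist": 0},
  {"grip": 0,"delta_pos": [0,0,0],"twist": 0},
])

```text
clock: 9.63
position: [0.5207, 0.2289, 0.0489]
ee_rot: [0.025, 0.707, 0.025, -0.706]
contact_force: [0.8, 0.3, -1.8]
width: 0.0138
```

Run:
```python
from h import *
c=cam('side');cv2.imwrite('pics/s1.png',cv2.resize(c['img'][90:250,170:370,::-1],(800,640),interpolation=cv2.INTER_CUBIC)[:600])
s=manip.get_state();print(s['position'],s['contact_force'])
```

```text
[0.52069105 0.22892786 0.04880316] [-0.15346153 -0.35937527 -0.77050514]
```

View pics/s1.png

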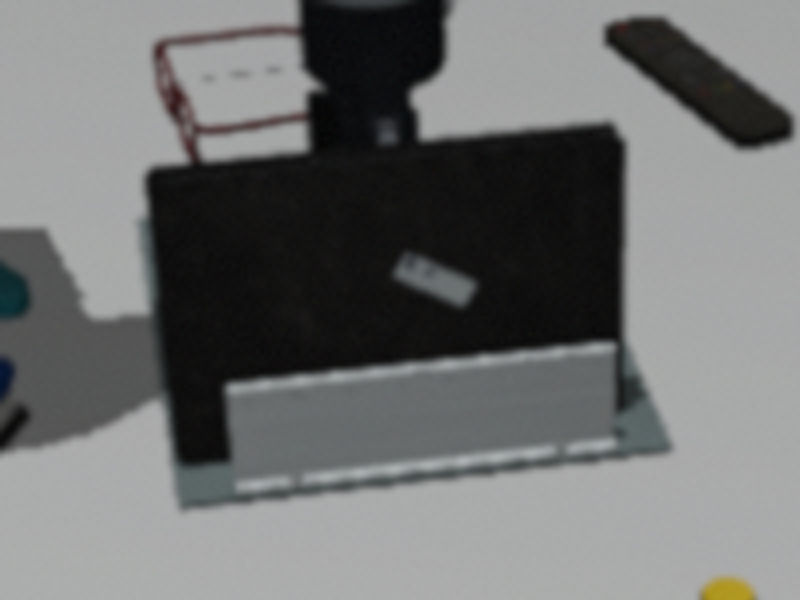

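The side view shows the notebook undisturbed; the drive is hidden behind it. I lower until it touches.

>>> step_arm([
  {"grip": 0,"delta_pos": [0,0,-0.001],"twist": 0},
  {"grip": 0,"delta_pos": [0,0,-0.001],"twist": 0},
  {"grip": 0,"delta_pos": [0,0,-0.001],"twist": 0},
  {"grip": 0,"delta_pos": [0,0,0],"twist": 0},
  {"grip": 0,"delta_pos": [0,0,0],"twist": 0},
])

```text
clock: 10.1
position: [0.5204, 0.2288, 0.0452]
ee_rot: [-0.025, -0.707, -0.025, 0.707]
contact_force: [-0.1, -0.5, -1.9]
width: 0.014
```

>>> step_arm([
  {"grip": 0,"delta_pos": [0,0,-0.001],"twist": 0},
  {"grip": 0,"delta_pos": [0,0,0],"twist": 0},
  {"grip": 0,"delta_pos": [0,0,0],"twist": 0},
])

```text
clock: 10.35
position: [0.5206, 0.2289, 0.0446]
ee_rot: [0.025, 0.707, 0.025, -0.707]
contact_force: [-1.2, -0.3, 0.5]
width: 0.0137
```

>>> step_arm([
  {"grip": 0,"delta_pos": [0,0,-0.001],"twist": 0},
  {"grip": 0,"delta_pos": [0,0,0],"twist": 0},
  {"grip": 0,"delta_pos": [0,0,0],"twist": 0},
])

```text
clock: 10.6
position: [0.5205, 0.2289, 0.0445]
ee_rot: [0.025, 0.707, 0.025, -0.706]
contact_force: [-2.2, 0.3, 7.2]
width: 0.0143
```

Contact confirmed (+7 N), so I release and lift.

>>> step_arm([
  {"grip": 0,"delta_pos": [0,0,0.0007],"twist": 0},
  {"grip": 0.25,"delta_pos": [0,0,0],"twist": 0},
  {"grip": 0.4,"delta_pos": [0,0,0],"twist": 0},
  {"grip": 0.4,"delta_pos": [0,0,0],"twist": 0},
  {"grip": 0.4,"delta_pos": [0,0,0],"twist": 0},
  {"grip": 0.4,"delta_pos": [0,0,0.02],"twist": 0},
  {"grip": 0.4,"delta_pos": [0,0,0.04],"twist": 0},
  {"grip": 0.4,"delta_pos": [0,0,0.04],"twist": 0},
  {"grip": 0.5,"delta_pos": [0,0,0.04],"twist": 0},
  {"grip": 0.5,"delta_pos": [0,0,0.04],"twist": 0},
])

```text
clock: 11.43
position: [0.5201, 0.2287, 0.2257]
ee_rot: [-0.025, -0.707, -0.025, 0.707]
contact_force: [0.7, 0.8, -0.7]
width: 0.0426
```

Run:
```python
from h import *
c=cam('wrist');save(c,'w4')
```

```text
(no output)
```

View pics/w4.png

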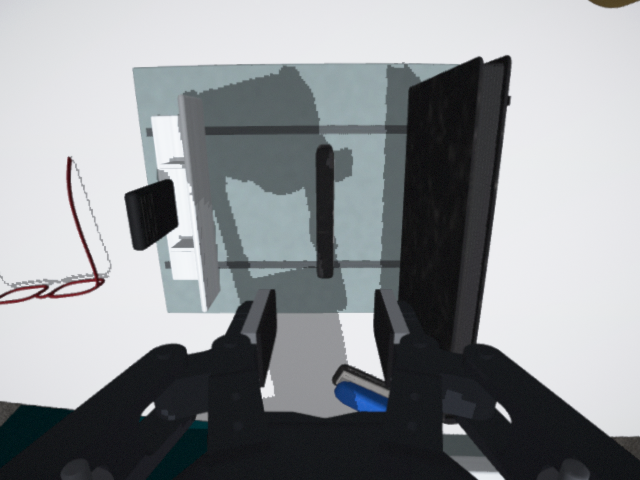

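The wrist view shows the drive upright at column 325, and the stop well back with its plate at column 200. Next I go to the bank.

>>> step_arm([
  {"grip": 0.5,"delta_pos": [-0.0082,-0.0398,0.001],"twist": -0.83},
  {"grip": 0.5,"delta_pos": [-0.0082,-0.0398,0.001],"twist": -0.83},
  {"grip": 0.5,"delta_pos": [-0.0082,-0.0398,0.001],"twist": -0.83},
  {"grip": 0.5,"delta_pos": [-0.0082,-0.0398,0.001],"twist": -0.83},
  {"grip": 0.5,"delta_pos": [-0.0082,-0.0398,0.001],"twist": -0.83},
  {"grip": 0.5,"delta_pos": [-0.0082,-0.0398,0],"twist": -0.83},
  {"grip": 0.5,"delta_pos": [-0.0082,-0.0398,0],"twist": -0.83},
  {"grip": 0.5,"delta_pos": [-0.0082,-0.0398,0],"twist": -0.83},
  {"grip": 0.5,"delta_pos": [-0.0082,-0.0398,0],"twist": -0.83},
  {"grip": 0.5,"delta_pos": [-0.0082,-0.0398,0],"twist": -0.83},
])

```text
clock: 12.32
position: [0.4376, -0.1709, 0.2289]
ee_rot: [-0.026, 0.707, -0.026, -0.706]
contact_force: [1.4, -0.4, 0.2]
width: 0.0427
```

>>> step_arm([
  {"grip": 0.5,"delta_pos": [-0.0085,-0.0398,0],"twist": -0.83},
  {"grip": 0.5,"delta_pos": [0,0,-0.03],"twist": 0},
  {"grip": 0.5,"delta_pos": [0,0,-0.03],"twist": 0},
  {"grip": 0.5,"delta_pos": [0,0,0],"twist": 0},
  {"grip": 0.5,"delta_pos": [0,0,0],"twist": 0},
])

```text
clock: 12.73
position: [0.4288, -0.2084, 0.1678]
ee_rot: [0.032, -0.705, 0.031, 0.708]
contact_force: [-0.2, 0.7, -0.4]
width: 0.0429
```

Run:
```python
from h import *
c=cam('wrist');save(c,'w5')
s=manip.get_state();q=s['ee_rot'];t=R.from_quat([q[1],q[2],q[3],q[0]]).as_matrix()[:,1];print(s['position'],np.degrees(np.arctan2(t[1],t[0]))%180)
P=s['position'];print(proj(c,[[P[0],P[1],.066],[.4296,-.209,.066]]))
```

```text
[ 0.43019167 -0.20893295  0.16935152] 84.95257643066327
[[325.51677327 234.91124245]
 [325.6844039  235.69588081]]
```

View pics/w5.png

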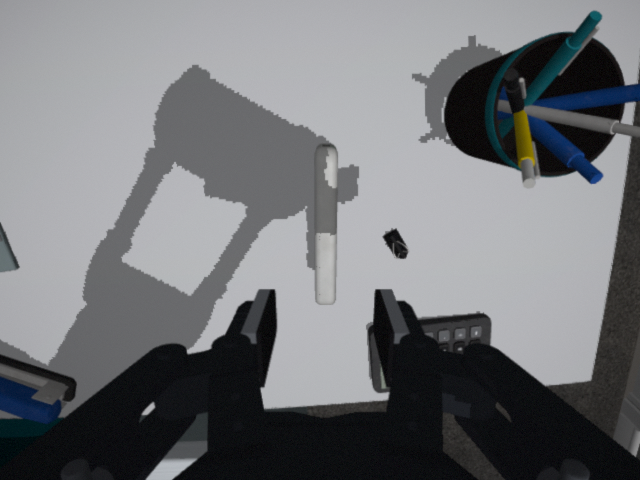

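The bank is centred at column 326 and square to the tool, with the clip clear at (396,243). I grasp it.

>>> step_arm([
  {"grip": 0.5,"delta_pos": [0.002,0,-0.04],"twist": 0},
  {"grip": 0.5,"delta_pos": [0.002,0,-0.04],"twist": 0},
  {"grip": 0.5,"delta_pos": [0,0,-0.04],"twist": 0},
  {"grip": 0.5,"delta_pos": [0,0,-0.017],"twist": 0},
  {"grip": 0.3,"delta_pos": [0,0,0],"twist": 0},
  {"grip": 0,"delta_pos": [0,0,0],"twist": 0},
  {"grip": 0,"delta_pos": [0,0,0],"twist": 0},
  {"grip": 0,"delta_pos": [0,0,0],"twist": 0},
  {"grip": 0,"delta_pos": [0,0,0],"twist": 0},
  {"grip": 0,"delta_pos": [0,0,0],"twist": 0},
], force=35)

```text
clock: 13.62
position: [0.435, -0.2096, 0.0336]
ee_rot: [-0.031, 0.707, -0.032, -0.705]
contact_force: [0.5, 1.0, 3.9]
width: 0.0155
```

>>> step_arm([
  {"grip": 0,"delta_pos": [0,0,0.02],"twist": 0},
  {"grip": 0,"delta_pos": [0,0,0.03],"twist": 0},
  {"grip": 0,"delta_pos": [0,0,0.04],"twist": 0},
  {"grip": 0,"delta_pos": [0,0,0.04],"twist": 0},
  {"grip": 0,"delta_pos": [0,0,0.04],"twist": 0},
  {"grip": 0,"delta_pos": [0,0,0.04],"twist": 0},
  {"grip": 0,"delta_pos": [0,0,0],"twist": 0},
])

```text
clock: 14.2
position: [0.4379, -0.2116, 0.2509]
ee_rot: [-0.028, 0.712, -0.035, -0.701]
contact_force: [2.3, -1.3, -2.4]
width: 0.0156
```

>>> step_arm([
  {"grip": 0,"delta_pos": [0.0069,0.0405,0],"twist": 0.75},
  {"grip": 0,"delta_pos": [0.0069,0.0405,0],"twist": 0.75},
  {"grip": 0,"delta_pos": [0.0069,0.0405,0],"twist": 0.75},
  {"grip": 0,"delta_pos": [0.0069,0.0405,0],"twist": 0.75},
  {"grip": 0,"delta_pos": [0.0069,0.0405,0],"twist": 0.75},
  {"grip": 0,"delta_pos": [0.0069,0.0405,0],"twist": 0.75},
  {"grip": 0,"delta_pos": [0.0069,0.0405,0],"twist": 0.75},
  {"grip": 0,"delta_pos": [0.0069,0.0405,0],"twist": 0.75},
  {"grip": 0,"delta_pos": [0.0069,0.0405,0],"twist": 0.75},
  {"grip": 0,"delta_pos": [0.0069,0.0405,0],"twist": 0.75},
])

```text
clock: 15.03
position: [0.5025, 0.198, 0.2419]
ee_rot: [0.015, 0.707, 0.015, -0.707]
contact_force: [1.9, -0.1, -1.3]
width: 0.0156
```

>>> step_arm([
  {"grip": 0,"delta_pos": [0.0069,0.0405,0],"twist": 0.75},
  {"grip": 0,"delta_pos": [0.0069,0.0405,0],"twist": 0.75},
  {"grip": 0,"delta_pos": [0,0.003,0],"twist": 0},
  {"grip": 0,"delta_pos": [0,0,0],"twist": 0},
  {"grip": 0,"delta_pos": [0,0,0],"twist": 0},
])

```text
clock: 15.45
position: [0.5161, 0.2796, 0.2414]
ee_rot: [-0.025, -0.706, -0.024, 0.707]
contact_force: [0.2, -0.7, -2.5]
width: 0.0153
```

>>> step_arm([
  {"grip": 0,"delta_pos": [0,0.001,-0.035],"twist": 0},
  {"grip": 0,"delta_pos": [0,0,-0.035],"twist": 0},
  {"grip": 0,"delta_pos": [0,0,-0.035],"twist": 0},
  {"grip": 0,"delta_pos": [0,0,-0.035],"twist": 0},
  {"grip": 0,"delta_pos": [0,0,-0.03],"twist": 0},
  {"grip": 0,"delta_pos": [0,0,-0.018],"twist": 0},
  {"grip": 0,"delta_pos": [0,0,-0.01],"twist": 0},
  {"grip": 0,"delta_pos": [0,0,0],"twist": 0},
  {"grip": 0,"delta_pos": [0,0,-0.002],"twist": 0},
  {"grip": 0,"delta_pos": [0,0,0],"twist": 0},
])

```text
clock: 16.28
position: [0.518, 0.2808, 0.0434]
ee_rot: [0.024, 0.708, 0.024, -0.706]
contact_force: [-0.1, -0.6, -2.2]
width: 0.0157
```

>>> step_arm([
  {"grip": 0,"delta_pos": [0,0,-0.001],"twist": 0},
  {"grip": 0,"delta_pos": [0,0,-0.001],"twist": 0},
  {"grip": 0,"delta_pos": [0,0,0],"twist": 0},
  {"grip": 0,"delta_pos": [0,0,0],"twist": 0},
])

```text
clock: 16.62
position: [0.517, 0.2812, 0.0406]
ee_rot: [0.024, 0.707, 0.024, -0.706]
contact_force: [0.2, 0.0, -2.1]
width: 0.0156
```

>>> step_arm([
  {"grip": 0,"delta_pos": [0,0,-0.001],"twist": 0},
  {"grip": 0,"delta_pos": [0,0,0],"twist": 0},
  {"grip": 0,"delta_pos": [0,0,0],"twist": 0},
])

```text
clock: 16.87
position: [0.517, 0.2813, 0.0396]
ee_rot: [0.024, 0.707, 0.024, -0.706]
contact_force: [-0.7, 0.7, 2.3]
width: 0.0153
```

Contact again. I release, lift, and move over the rib.

>>> step_arm([
  {"grip": 0.25,"delta_pos": [0,0,0],"twist": 0},
  {"grip": 0.4,"delta_pos": [0,0,0],"twist": 0},
  {"grip": 0.4,"delta_pos": [0,0,0],"twist": 0},
  {"grip": 0.4,"delta_pos": [0,0,0],"twist": 0},
  {"grip": 0.4,"delta_pos": [0,0,0.02],"twist": 0},
  {"grip": 0.4,"delta_pos": [0,0,0.04],"twist": 0},
  {"grip": 0.4,"delta_pos": [0,0,0.04],"twist": 0},
  {"grip": 0.5,"delta_pos": [-0.002,0.03,0.025],"twist": 0},
  {"grip": 0.5,"delta_pos": [-0.003,0.035,0],"twist": 0},
  {"grip": 0.5,"delta_pos": [-0.003,0.0375,0],"twist": 0},
])

```text
clock: 17.7
position: [0.5103, 0.3845, 0.1672]
ee_rot: [0.023, 0.709, 0.024, -0.705]
contact_force: [0.9, 0.2, -0.9]
width: 0.0424
```

>>> step_arm([
  {"grip": 0.5,"delta_pos": [0,0,0],"twist": 0},
  {"grip": 0.5,"delta_pos": [0,0,0],"twist": 0},
])

```text
clock: 17.87
position: [0.5082, 0.385, 0.1637]
ee_rot: [-0.025, -0.707, -0.025, 0.707]
contact_force: [-0.4, -0.9, 0.1]
width: 0.0426
```

Run:
```python
from h import *
c=cam('wrist');save(c,'w6')
s=manip.get_state();print(s['position'])
```

```text
[0.50825516 0.38359727 0.16345864]
```

View pics/w6.png

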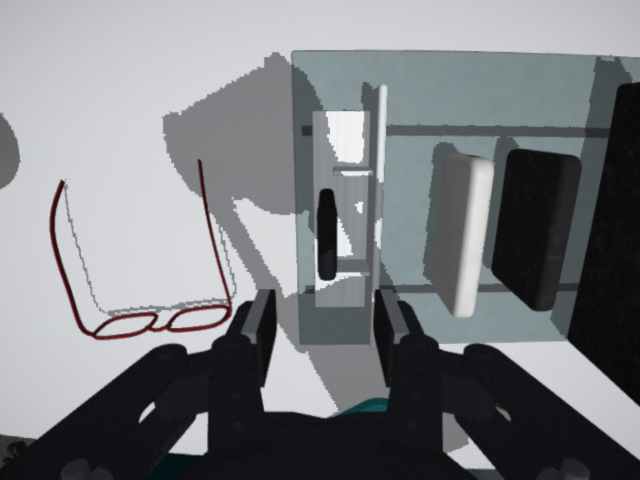

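The bank, drive and notebook all stand in line, and the rib at (327,234) is between the fingers. I pinch it and push in slowly.

>>> step_arm([
  {"grip": 0.5,"delta_pos": [0.001,0,-0.035],"twist": 0},
  {"grip": 0.5,"delta_pos": [0,0,-0.035],"twist": 0},
  {"grip": 0.5,"delta_pos": [0,0,-0.032],"twist": 0},
  {"grip": 0.2,"delta_pos": [0,0,0],"twist": 0},
  {"grip": 0,"delta_pos": [0,0,0],"twist": 0},
  {"grip": 0,"delta_pos": [0,0,0],"twist": 0},
  {"grip": 0,"delta_pos": [0,0,0],"twist": 0},
  {"grip": 0,"delta_pos": [0,0,0],"twist": 0},
], force=40)

```text
clock: 18.58
position: [0.5102, 0.383, 0.0626]
ee_rot: [0.025, 0.707, 0.024, -0.706]
contact_force: [1.6, -2.4, -9.4]
width: 0.0114
```

>>> step_arm([
  {"grip": 0,"delta_pos": [0.0003,-0.004,0],"twist": 0},
  {"grip": 0,"delta_pos": [0.0003,-0.004,0],"twist": 0},
  {"grip": 0,"delta_pos": [0.0003,-0.004,0],"twist": 0},
  {"grip": 0,"delta_pos": [0.0003,-0.004,0],"twist": 0},
  {"grip": 0,"delta_pos": [0.0003,-0.004,0],"twist": 0},
  {"grip": 0,"delta_pos": [0.0003,-0.004,0],"twist": 0},
  {"grip": 0,"delta_pos": [0.0003,-0.004,0],"twist": 0},
  {"grip": 0,"delta_pos": [0.0003,-0.004,0],"twist": 0},
  {"grip": 0,"delta_pos": [0.0003,-0.004,0],"twist": 0},
  {"grip": 0,"delta_pos": [0.0003,-0.004,0],"twist": 0},
])

```text
clock: 19.42
position: [0.5133, 0.3433, 0.0626]
ee_rot: [0.024, 0.707, 0.024, -0.706]
contact_force: [0.8, 1.7, -3.1]
width: 0.0113
```

>>> step_arm([
  {"grip": 0,"delta_pos": [0.0002,-0.003,0],"twist": 0},
  {"grip": 0,"delta_pos": [0.0002,-0.003,0],"twist": 0},
  {"grip": 0,"delta_pos": [0.0002,-0.003,0],"twist": 0},
  {"grip": 0,"delta_pos": [0.0002,-0.003,0],"twist": 0},
  {"grip": 0,"delta_pos": [0.0002,-0.003,0],"twist": 0},
  {"grip": 0,"delta_pos": [0.0002,-0.003,0],"twist": 0},
  {"grip": 0,"delta_pos": [0.0002,-0.003,0],"twist": 0},
  {"grip": 0,"delta_pos": [0.0002,-0.003,0],"twist": 0},
  {"grip": 0,"delta_pos": [0.0002,-0.003,0],"twist": 0},
  {"grip": 0,"delta_pos": [0.0002,-0.003,0],"twist": 0},
])

```text
clock: 20.25
position: [0.5156, 0.3136, 0.0625]
ee_rot: [0.024, 0.707, 0.025, -0.706]
contact_force: [2.7, 3.8, 0.8]
width: 0.0115
```

>>> step_arm([
  {"grip": 0,"delta_pos": [0.0002,-0.003,0],"twist": 0},
  {"grip": 0,"delta_pos": [0.0002,-0.003,0],"twist": 0},
  {"grip": 0,"delta_pos": [0.0002,-0.003,0],"twist": 0},
  {"grip": 0,"delta_pos": [0.0002,-0.003,0],"twist": 0},
  {"grip": 0,"delta_pos": [0.0002,-0.003,0],"twist": 0},
  {"grip": 0,"delta_pos": [0.0002,-0.003,0],"twist": 0},
  {"grip": 0,"delta_pos": [0.0002,-0.003,0],"twist": 0},
  {"grip": 0,"delta_pos": [0.0002,-0.003,0],"twist": 0},
  {"grip": 0,"delta_pos": [0.0002,-0.003,0],"twist": 0},
  {"grip": 0,"delta_pos": [0.0002,-0.003,0],"twist": 0},
])

```text
clock: 21.08
position: [0.5178, 0.2837, 0.0626]
ee_rot: [0.024, 0.707, 0.025, -0.706]
contact_force: [4.1, 5.1, 1.5]
width: 0.0111
```

Run:
```python
from h import *
c=cam('wrist');save(c,'w7')
s=manip.get_state();print(s['position'])
```

```text
[0.51785828 0.28302578 0.06253394]
```

View pics/w7.png

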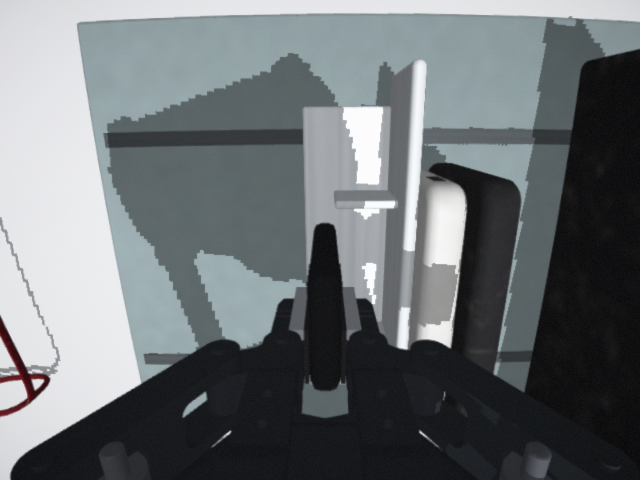

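Bank and drive are upright and face to face against the stop, with the notebook ahead. I continue.

>>> step_arm([
  {"grip": 0,"delta_pos": [0.0002,-0.003,0],"twist": 0},
  {"grip": 0,"delta_pos": [0.0002,-0.003,0],"twist": 0},
  {"grip": 0,"delta_pos": [0.0002,-0.003,0],"twist": 0},
  {"grip": 0,"delta_pos": [0.0002,-0.003,0],"twist": 0},
  {"grip": 0,"delta_pos": [0.0002,-0.003,0],"twist": 0},
  {"grip": 0,"delta_pos": [0.0002,-0.003,0],"twist": 0},
  {"grip": 0,"delta_pos": [0.0002,-0.003,0],"twist": 0},
  {"grip": 0,"delta_pos": [0.0002,-0.003,0],"twist": 0},
  {"grip": 0,"delta_pos": [0.0002,-0.003,0],"twist": 0},
  {"grip": 0,"delta_pos": [0.0002,-0.003,0],"twist": 0},
])

```text
clock: 21.97
position: [0.5201, 0.2537, 0.0625]
ee_rot: [0.024, 0.708, 0.025, -0.706]
contact_force: [3.5, 4.2, 0.6]
width: 0.0115
```

>>> step_arm([
  {"grip": 0,"delta_pos": [0.0002,-0.0025,0],"twist": 0},
  {"grip": 0,"delta_pos": [0.0002,-0.0025,0],"twist": 0},
  {"grip": 0,"delta_pos": [0.0002,-0.0025,0],"twist": 0},
  {"grip": 0,"delta_pos": [0.0002,-0.0025,0],"twist": 0},
  {"grip": 0,"delta_pos": [0.0002,-0.0025,0],"twist": 0},
  {"grip": 0,"delta_pos": [0.0002,-0.0025,0],"twist": 0},
  {"grip": 0,"delta_pos": [0.0002,-0.0025,0],"twist": 0},
  {"grip": 0,"delta_pos": [0.0002,-0.0025,0],"twist": 0},
  {"grip": 0,"delta_pos": [0.0002,-0.0025,0],"twist": 0},
  {"grip": 0,"delta_pos": [0.0002,-0.0025,0],"twist": 0},
])

```text
clock: 22.8
position: [0.522, 0.2288, 0.0625]
ee_rot: [0.024, 0.708, 0.025, -0.706]
contact_force: [3.6, 5.3, 0.9]
width: 0.0115
```

>>> step_arm([
  {"grip": 0,"delta_pos": [0.0001,-0.0015,0],"twist": 0},
  {"grip": 0,"delta_pos": [0.0001,-0.0015,0],"twist": 0},
  {"grip": 0,"delta_pos": [0.0001,-0.0015,0],"twist": 0},
  {"grip": 0,"delta_pos": [0.0001,-0.0015,0],"twist": 0},
  {"grip": 0,"delta_pos": [0.0001,-0.0015,0],"twist": 0},
  {"grip": 0,"delta_pos": [0.0001,-0.0015,0],"twist": 0},
  {"grip": 0,"delta_pos": [0.0001,-0.0015,0],"twist": 0},
  {"grip": 0,"delta_pos": [0.0001,-0.0015,0],"twist": 0},
  {"grip": 0,"delta_pos": [0.0001,-0.0015,0],"twist": 0},
  {"grip": 0,"delta_pos": [0.0001,-0.0015,0],"twist": 0},
])

```text
clock: 23.63
position: [0.5231, 0.2142, 0.0625]
ee_rot: [0.024, 0.708, 0.025, -0.706]
contact_force: [4.5, 6.7, 1.2]
width: 0.0113
```

>>> step_arm([
  {"grip": 0,"delta_pos": [0.0001,-0.001,0],"twist": 0},
  {"grip": 0,"delta_pos": [0.0001,-0.001,0],"twist": 0},
  {"grip": 0,"delta_pos": [0.0001,-0.001,0],"twist": 0},
  {"grip": 0,"delta_pos": [0.0001,-0.001,0],"twist": 0},
  {"grip": 0,"delta_pos": [0.0001,-0.001,0],"twist": 0},
])

```text
clock: 24.05
position: [0.5235, 0.2092, 0.0625]
ee_rot: [0.024, 0.708, 0.025, -0.706]
contact_force: [4.7, 5.8, 0.3]
width: 0.0112
```

Expected closure is near y≈0.201. I advance in small steps and watch the force.

>>> step_arm([
  {"grip": 0,"delta_pos": [0.0001,-0.001,0],"twist": 0},
  {"grip": 0,"delta_pos": [0.0001,-0.001,0],"twist": 0},
  {"grip": 0,"delta_pos": [0.0001,-0.001,0],"twist": 0},
  {"grip": 0,"delta_pos": [0.0001,-0.001,0],"twist": 0},
  {"grip": 0,"delta_pos": [0.0001,-0.001,0],"twist": 0},
])

```text
clock: 24.47
position: [0.5239, 0.2043, 0.0625]
ee_rot: [0.024, 0.708, 0.025, -0.706]
contact_force: [4.0, 6.3, 1.7]
width: 0.0112
```

>>> step_arm([
  {"grip": 0,"delta_pos": [0.0001,-0.001,0],"twist": 0},
  {"grip": 0,"delta_pos": [0.0001,-0.001,0],"twist": 0},
  {"grip": 0,"delta_pos": [0,0,0],"twist": 0},
])

```text
clock: 24.72
position: [0.5241, 0.202, 0.0625]
ee_rot: [0.024, 0.708, 0.025, -0.706]
contact_force: [4.0, 5.0, 2.0]
width: 0.0111
```

>>> step_arm([
  {"grip": 0,"delta_pos": [0.0001,-0.001,0],"twist": 0},
  {"grip": 0,"delta_pos": [0,0,0],"twist": 0},
])

```text
clock: 24.88
position: [0.5241, 0.2011, 0.0625]
ee_rot: [0.024, 0.708, 0.025, -0.706]
contact_force: [5.0, 6.7, 2.9]
width: 0.0114
```

>>> step_arm([
  {"grip": 0,"delta_pos": [0.0001,-0.001,0],"twist": 0},
  {"grip": 0,"delta_pos": [0,0,0],"twist": 0},
])

```text
clock: 25.05
position: [0.5242, 0.2007, 0.0625]
ee_rot: [0.023, 0.708, 0.025, -0.706]
contact_force: [3.4, 7.3, 1.4]
width: 0.0114
```

>>> step_arm([
  {"grip": 0,"delta_pos": [0.0001,-0.001,0],"twist": 0},
  {"grip": 0,"delta_pos": [0,0,0],"twist": 0},
])

```text
clock: 25.22
position: [0.5242, 0.2008, 0.0625]
ee_rot: [0.022, 0.708, 0.025, -0.706]
contact_force: [3.2, 10.4, 1.5]
width: 0.0118
```

>>> step_arm([
  {"grip": 0,"delta_pos": [0.0001,-0.001,0],"twist": 0},
  {"grip": 0,"delta_pos": [0,0,0],"twist": 0},
])

```text
clock: 25.38
position: [0.5241, 0.2007, 0.0626]
ee_rot: [0.022, 0.708, 0.026, -0.706]
contact_force: [2.7, 14.1, 0.4]
width: 0.0111
```

Stalled at y=0.2007 with the force rising to 14 N: the row is closed where expected. I ease the preload, release and lift away.

>>> step_arm([
  {"grip": 0,"delta_pos": [-0.0001,0.001,0],"twist": 0},
  {"grip": 0,"delta_pos": [-0.0001,0.0008,0],"twist": 0},
  {"grip": 0.2,"delta_pos": [0,0,0],"twist": 0},
  {"grip": 0.4,"delta_pos": [0,0,0],"twist": 0},
  {"grip": 0.4,"delta_pos": [0,0,0],"twist": 0},
  {"grip": 0.4,"delta_pos": [0,0,0],"twist": 0},
  {"grip": 0.4,"delta_pos": [0,0,0.02],"twist": 0},
  {"grip": 0.4,"delta_pos": [0,0,0.04],"twist": 0},
  {"grip": 0.4,"delta_pos": [0,0,0.04],"twist": 0},
  {"grip": 0.4,"delta_pos": [0,0,0.04],"twist": 0},
])

```text
clock: 26.22
position: [0.522, 0.1985, 0.2029]
ee_rot: [-0.025, -0.706, -0.024, 0.708]
contact_force: [1.4, -0.6, 0.4]
width: 0.034
```

>>> step_arm([
  {"grip": 0.4,"delta_pos": [0,0.02,0.035],"twist": 0},
  {"grip": 0.4,"delta_pos": [0,0.03,0.02],"twist": 0},
  {"grip": 0.4,"delta_pos": [0,0.03,0],"twist": 0},
  {"grip": 0.4,"delta_pos": [0,0.01,0],"twist": 0},
  {"grip": 0.4,"delta_pos": [0,0,0],"twist": 0},
  {"grip": 0.4,"delta_pos": [0,0,0],"twist": 0},
])

```text
clock: 26.72
position: [0.5223, 0.2884, 0.2558]
ee_rot: [-0.026, -0.706, -0.024, 0.708]
contact_force: [0.1, -0.5, -0.3]
width: 0.0346
```

Run:
```python
from h import *
c=cam('wrist');save(c,'w8');t=cam('top');s=cam('side')
cr=lambda i,a,b,w:cv2.resize(i,(a,b),interpolation=cv2.INTER_CUBIC)
A=cv2.resize(c['img'],(400,300));B=cr(s['img'][100:220,190:350],400,300,0)
T=cr(t['img'][195:345,85:285],400,300,0);U=cr(t['img'][170:350,270:510],400,300,0)
m=np.vstack([np.hstack([A,B]),np.hstack([T,U])]);cv2.imwrite('pics/fin.png',m[:,:,::-1])
```

```text
(no output)
```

View pics/fin.png

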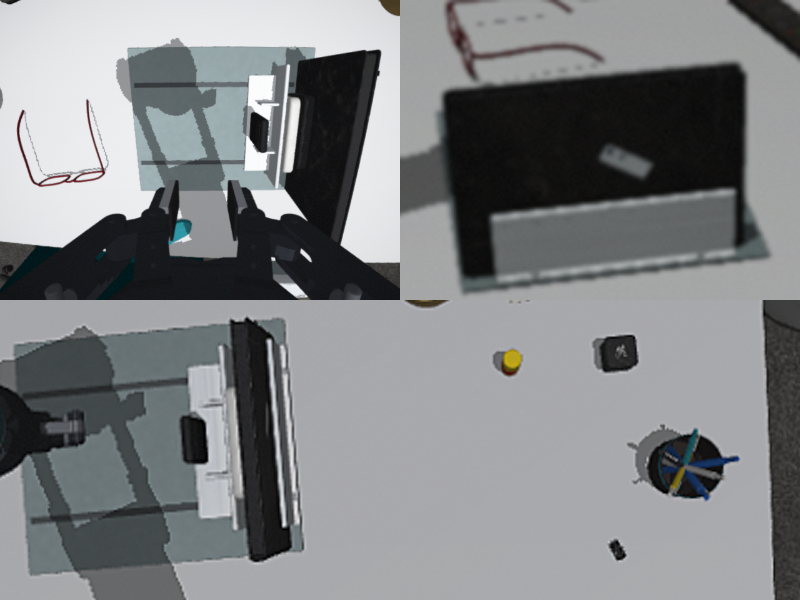

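The final picture shows all three upright and face to face between end plate and stop, with the bystanders unmoved. I hand in.

```bash
python3 -c "
from rig import manip
print(manip.get_state()['contact_force'],manip.sign_off())"
```

```text
the job is handed in; nothing more can be done
[ 0.01810743  0.57660984 -0.10916899] None
```

The job is handed in at about 27 s of the 72 s. The notebook, drive and power bank stand upright in that order from the end plate, and the stop is pushed in against them. I pinched the rib to slide the stop out to a gap of about 0.23 m, then stood the drive and the bank on the base plate, checking each for contact force before letting go. Finally I pushed the stop slowly in and released it.

**Row closed:** The stop stalled with the force rising to 14 N, at an estimated gap of 47 mm (the row is 47.5 mm). That gap is worked out from how far the rib travelled, not measured directly.

**Last pictures:** They show no visible gaps. The glue stick, clip box, pen pot and fold-back clip looked unmoved. The tape roll was only partly in view, and the arm never went near it. The gripper was clear of everything.

**One disagreement:** The wrist camera put things about 5–8 mm farther along x than the top camera. That is small against the 40 mm front-to-back tolerance, so I did not correct for it beyond small shifts in the grasps.

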